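Tip the bronze bushings out of the blue caddy

ROBOT

A 6-joint arm with a two-finger parallel gripper is mounted at the origin on the work surface. World frame = base frame: x ahead of the robot, y to its left, z up, the work surface at z = 0. Lengths are in m, angles in rad, forces in N, time in s.
With the tool pointing down it reaches from about 0.3 to 0.875 m from the base axis. Payload 6.4 kg.
Tool frame: the origin (TCP) lies on the centre line of the jaws, within the pads' length; the fingertips stand 17 mm ahead of it and the grasp point (between the pads) lies 2 mm behind it; z points along the fingers, x is the direction in which the jaws open and shut, and the axes are right-handed (so a half turn about z gives the same grasp; the last joint's range is limited). The gripper opens to 85 mm and grips with 20 to 120 N. Pads are 22 mm wide; open, the fingers measure 114 mm over their backs; the gripper's body (76 mm by 85 mm) begins 54 mm behind the grasp point. The pads swing forward as they close: fully open they stand 13 mm farther back than shut.
Start: joints at [-1.425, 0.181, 1.607, -0, 1.354, -0.206], TCP at [0.198, -0.54, 0.248] pointing down, gripper open.
Joint ranges: [-2.99, 2.99], [-0.89, 2.07], [0.3, 2.58], [-1.14, 4.28], [0, 2.63], [-3.12, 3.12]. Speed limits (rad/s): [2.57, 2.57, 3.01, 3.14, 3.14, 3.14].

INTERFACE

Orientations are given as a unit quaternion [w, x, y, z].
In Python, from bench import ctrl gives the robot as it stands.
- The arm moves only by the tool servo_tool, never from a script. Its argument "increments" is text: rows parted by semicolons, each of 5 numbers parted by spaces: the shift along the tool's x, y, z in cm, then the turn about the tool's z in rad, then the opening, from 0 (shut) to 1 (fully open). In form: dx dy dz yaw gripper; .... A call has 1 to 10 rows; each row shifts and turns the commanded pose from where the row before left it, along the tool's axes as they then stand; what a row does not reach is not made up. A row lasts 1/8 s, in which the tool goes at most 62.5 mm and 10.7 degrees, less where a joint would pass 70% of its speed; a pose out of reach is approached as far as the arm can. A call is refused whole if a number of a shift passes 6.25 or a number of a turn 0.188, either way. A call with a gripper value outside its range is refused whole. The fingers move at their own pace and stop on an object; the grip force is fixed at half the most. Time passes only in rows, so rows that do not move let the fingers close. It gives the time, the measured TCP pose, the force and the opening at its end, in the units of the state.
- ctrl.get_obs(): the state, without advancing time (a new reading comes with each control period).
- ctrl.camera(name): name is "scene" or "side" or "wrist"; returns (picture, depth): 400x640x3 uint8, red, green, blue; 400x640 float32, m along the optical axis (not along the pixel's ray), 0 where there is no reading.
- ctrl.camera_params(name): a dict with "mtx" (3x3 intrinsics, pixels), "position" and "attitude" of the camera in the world; the wrist camera has in their place "tool_from_camera" (4x4, takes a point from camera to tool coordinates, whose origin is the TCP and whose axes are the tool frame's). Camera axes: x right, y down, z forward; pixel columns grow to the right and rows downward; lengths in m; the calibration is good to about 2 mm. The wrist camera is an equidistant fisheye: a pixel r from the principal point sees the ray r / f radians off the axis. A picture is of the moment at which its call begins: read the wrist's pose just before it. camera_params takes no time and is no camera call.
- ctrl.hand_in(): hands the job in, once; it reports no verdict.
The state is a dict: "time_s": time; "q": joint angles; "dq": joint speeds; "joint_efforts": joint torques, N m; "eef_pos": TCP position; "eef_rot": TCP orientation; "wrist_force": force on the tool from outside, world axes, zero at the start; "torque": the same for the moment, N m; "opening": opening from 0.0 (shut) to 1.0 (fully open).
Only numpy, scipy, OpenCV 4.12 (cv2) and the standard library are available. Lean on these libraries where they do the work, as an engineer would, in place of code of your own. Each camera call takes 0.05 s, during which the arm holds its last target.

TASK

Take the handle at the back of the blue caddy, the one holding the two bronze bushings, and tip the caddy forward just far enough that its front flap swings open and both bushings slide out into its catch tray; never tip it past 60 degrees. Then lower the caddy back level onto its rest and let go. Leave the yellow caddy with the ceramic fuse holder as it is.

Things in the scene. Friction and masses are not known exactly. Their poses are not given: they have to be found in the camera images.
- blue_stand: Fixed steel stand of the blue caddy. Origin on the bench straight below the tipping hinge, z up, +x the pouring direction. In this frame, mm: hinge line along y at x 0, z 70; level blue open-top caddy x -115 to 0, 82 wide, floor at z 70, walls 48 high; grey catch tray ahead, x 0 to 150, y -55 to 55, walls 35 high, floor 4 thick. An aluminium flap hung by its top edge closes the caddy's front.
- blue_handle (a point): Centre of the blue caddy's handle: black bar along y, 18 mm across, 36 mm long, on a 10 mm stem behind the caddy. In the stand's frame at x -160, z 106 mm when level; turns with the caddy about the hinge (axes too). Grasp from above over its two end faces, fingers closing along y, free on all sides but the stem; it pivots between the pads as the caddy tips, so the gripper can stay pointing down.
- blue_caddy (a joint): Tipping angle of the blue caddy in rad: 0 level on its rest, growing as the handle is raised and the front dips; stop at 1.3. Hardly any friction: it weighs 0.45 kg (about 2 N at the handle) and falls back to 0 if let go. The bushings begin to slide at about 0.45 to 0.65 rad.
- bushing_a: Plain bronze bushing (ring), outer diameter 28, bore 16, height 18 mm, about 50 g, standing loose on end in the blue caddy. Origin: centre of its underside.
- bushing_b: A second bushing, the same as bushing_a, standing beside it in the blue caddy.
- yellow_caddy (a joint): Tipping angle in rad of the yellow caddy, otherwise the same as the blue one, on its own stand, holding a white ceramic fuse holder: not to be tipped; 0 is level.
Things that resemble listed ones, but are neither listed nor needed, are in the scene too. Leave any purple look-alike of the bushing_b alone.

How it is judged:
On the way:
1. the blue caddy is tipped forward by at least 0.35 rad (value of joint blue_caddy above 0.35 rad), for 0.1 s.
At the end, for the whole second after the job is handed in: Both bronze bushings lie at rest in the blue stand's catch tray (within its outline, below 40 mm over the bench) and the blue caddy is back on its rest, within 0.12 rad of level (x of bushing_a in the frame of blue_stand between 0 and 0.15 m and y of bushing_a in the frame of blue_stand between -0.055 and 0.055 m and z of each of bushing_a, bushing_b in the frame of blue_stand below 0.04 m and linear speed of each of bushing_a, bushing_b below 0.05 m/s and x of bushing_b in the frame of blue_stand between 0 and 0.15 m and y of bushing_b in the frame of blue_stand between -0.055 and 0.055 m and value of joint blue_caddy below 0.12 rad); the robot touches nothing.
It fails at once if the blue caddy is tipped past 60 degrees (1.05 rad) (value of joint blue_caddy above 1.05 rad).
It fails at once if the yellow caddy is tipped by more than 0.17 rad (value of joint yellow_caddy above 0.17 rad).
It also fails if it takes over 38 s, if anything falls off the work surface, if the arm or the gripper's body presses on something with over 40 N, if the wrist force passes 120 N, or if a joint passes its speed limit or range.

## Working session

There is one attempt and no reset: what is moved stays moved. The work goes in short steps, Python scripts to look and compute and a tool call to move; the robot and the scene stay as the last step left them, time stands still between calls to the robot, and variables do not carry over. Pictures are saved under pics/ and viewed, and the job is handed in when it is done.

Besides the shell and the picture viewer there is one more tool, called after ">>>" as name(argument=value, ...) on one line, values as JSON. servo_tool: Moves the arm, as the interface text tells. Its arguments: {"type":"object","properties":{"increments":{"type":"string"}},"required":["increments"]}

```bash
mkdir -p pics; ls
python3 - <<'E'
from bench import ctrl
import cv2,numpy as np
for n in ["scene","side","wrist"]:
    im,d=ctrl.camera(n); cv2.imwrite(f"pics/{n}0.png",im[:,:,::-1]); np.save(f"pics/{n}0.npy",d)
    print(n,ctrl.camera_params(n))
print(ctrl.get_obs())
E
```

```text
pics
scene {'mtx': array([[500.56775591,   0.        , 321.51445784],
       [  0.        , 500.56775591, 196.26650222],
       [  0.        ,   0.        ,   1.        ]]), 'position': array([ 1.00683659, -0.30685201,  0.78984867]), 'attitude': array([-0.27229235,  0.82515535,  0.46734086, -0.16299708])}
side {'mtx': array([[366.9863233 ,   0.        , 320.69287201],
       [  0.        , 366.9863233 , 200.69211976],
       [  0.        ,   0.        ,   1.        ]]), 'position': array([0.22350312, 0.40295685, 0.62400393]), 'attitude': array([ 0.11523429, -0.29201696,  0.8777969 , -0.36182836])}
wrist {'mtx': array([[309.70691629,   0.        , 318.64785531],
       [  0.        , 309.70691629, 203.4985304 ],
       [  0.        ,   0.        ,   1.        ]]), 'tool_from_camera': array([[ 9.99999889e-01, -4.40401781e-04, -1.66442696e-04,
        -6.24814053e-04],
       [ 4.68590843e-04,  9.65267945e-01,  2.61261508e-01,
        -6.74112002e-02],
       [ 4.56017655e-05, -2.61261557e-01,  9.65268044e-01,
        -1.26671296e-01],
       [ 0.00000000e+00,  0.00000000e+00,  0.00000000e+00,
         1.00000000e+00]])}
{'time_s': 0.15, 'q': array([-1.42527221e+00,  1.81398729e-01,  1.60775425e+00,  7.58490841e-06,
        1.35378332e+00, -2.06367828e-01]), 'dq': array([-0.00080951, -0.00117947, -0.00459448, -0.00346082,  0.00013464,
       -0.00054823]), 'joint_efforts': array([ 7.07228373e-04, -4.45262039e+01, -3.51695609e+01, -3.60109807e-04,
        5.87731236e-03, -4.49035053e-05]), 'eef_pos': array([ 0.19811267, -0.53938237,  0.24758678]), 'eef_rot': array([-4.91815903e-04,  8.19961062e-01, -5.72418908e-01, -4.57682300e-04]), 'wrist_force': array([-0.74287616, -0.35025859,  0.88040795]), 'torque': array([-0.02003954, -0.03001007, -0.01866124]), 'opening': 0.9986112067468692}
```

View pics/scene0.png

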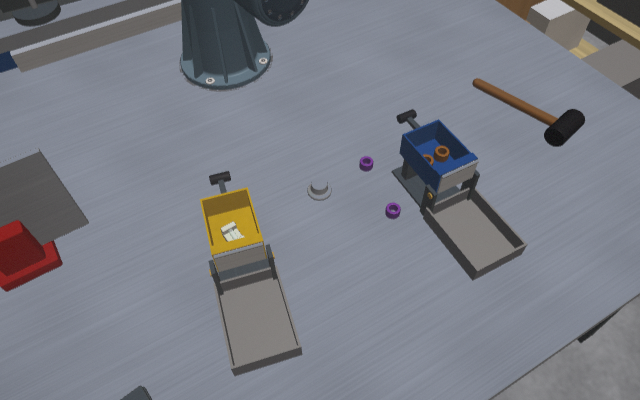

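View pics/side0.png

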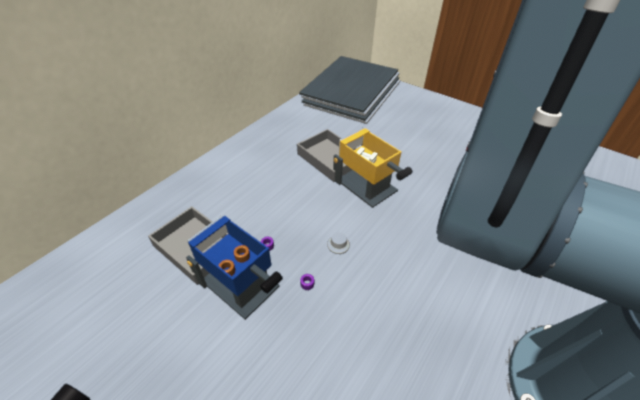

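View pics/wrist0.png

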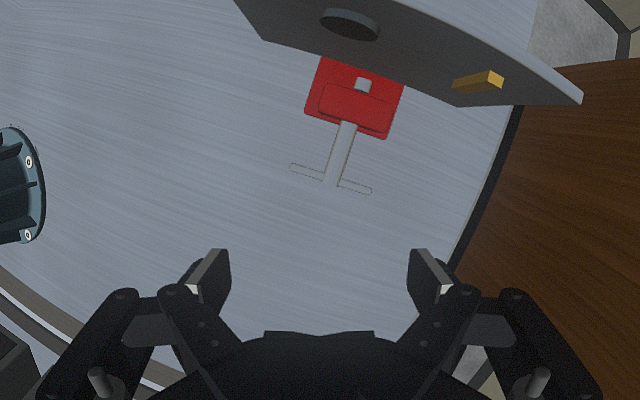

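The scene view shows the blue caddy at (440,155) with its handle at (406,116), and the yellow caddy at (232,225) with its handle at (220,177). In the side view, the blue handle is at (270,282). Things that could be confused with the target:
- Blue handle at scene (406,116).
- Yellow handle at (220,177).
- Black hammer head at (565,127).
- Purple rings at (366,163) and (393,210), which resemble the bronze bushings at (442,153) and (428,160).

I'm choosing the handle on the blue caddy and will check it in close crops.

Run:
```python
import cv2
a=cv2.imread("pics/scene0.png")[95:285,380:540]
cv2.imwrite("pics/c1.png",cv2.resize(a,None,fx=3,fy=3,interpolation=cv2.INTER_CUBIC))
b=cv2.imread("pics/side0.png")[200:330,140:300]
cv2.imwrite("pics/c2.png",cv2.resize(b,None,fx=4,fy=4,interpolation=cv2.INTER_CUBIC))
```

```text
(no output)
```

View pics/c1.png

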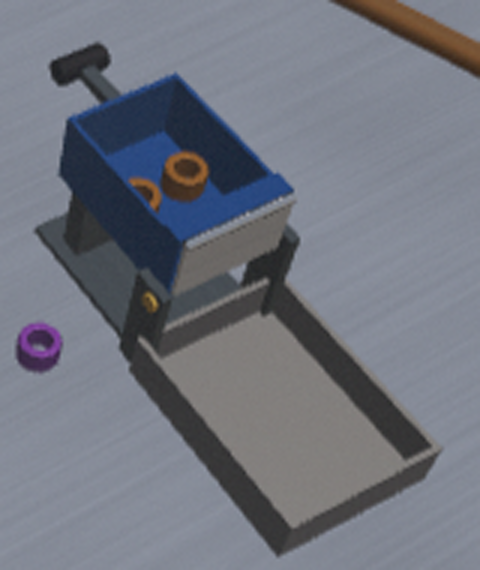

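View pics/c2.png

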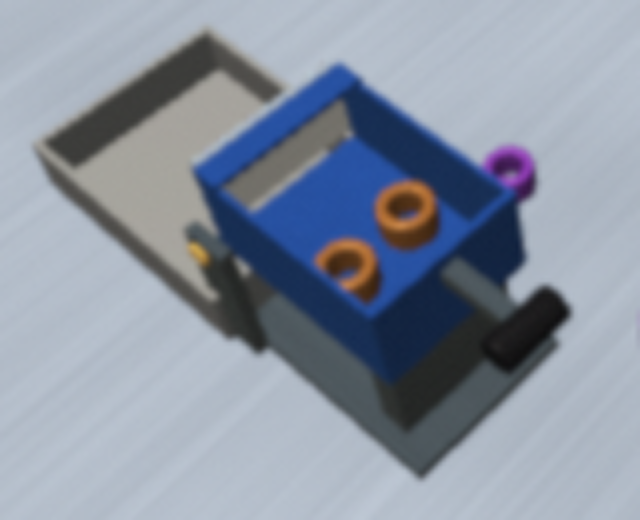

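The crops confirm it: the blue caddy holds two bronze bushings. The handle is at crop (80,64) in the scene view and (527,330) in the side view. I'll fit the stand pose from keypoints in both views.

```bash
cat > h.py <<'E'
import numpy as np
from scipy.spatial.transform import Rotation as R
from scipy.optimize import least_squares
from bench import ctrl
def proj(n,P):
    c=ctrl.camera_params(n);q=c["attitude"]
    r=R.from_quat([q[1],q[2],q[3],q[0]]).as_matrix()
    p=(np.atleast_2d(P)-c["position"])@r; p=p@c["mtx"].T
    return p[:,:2]/p[:,2:]
E
python3 - <<'E'
from h import *
L=np.array([[150,55,35],[150,-55,35],[-115,41,118],[-115,-41,118],[-160,0,106]])/1e3
S=np.array([[438,448],[283,528],[175,76],[68,120],[80,64]])/3+[380,95]
D=np.array([[38,148],[207,30],[372,316],[517,195],[527,330]])/4+[140,200]
def W(v):
    c,s=np.cos(v[2]),np.sin(v[2]); return L@np.array([[c,s,0],[-s,c,0],[0,0,1]])+[v[0],v[1],0]
f=lambda v:np.r_[(proj("scene",W(v))-S).ravel(),(proj("side",W(v))-D).ravel()]
best=min((least_squares(f,[.5,0,y],loss='soft_l1') for y in np.arange(0,6.3,.8)),key=lambda r:r.cost)
print(best.x,best.cost);print(f(best.x).reshape(-1,2).round(1))
np.save("pose.npy",best.x);h=W(best.x)[4];print("handle",h)
# triangulate handle alone
g=lambda p:np.r_[(proj("scene",p)-S[4]).ravel(),(proj("side",p)-D[4]).ravel()]
r=least_squares(g,h);print("tri",r.x,r.fun)
o=ctrl.get_obs();q=o["eef_rot"];T=R.from_quat([q[1],q[2],q[3],q[0]])
print(T.as_matrix().round(3)); yaw=best.x[2]
ya=np.array([-np.sin(yaw),np.cos(yaw),0]); print("stand y",ya, "in tool",T.inv().apply(ya), "delta tool cm",T.inv().apply(h-o["eef_pos"])*100)
E
```

```text
[ 0.63640379  0.17881787 -0.05247684] 6.332290826103252
[[ 0.3  0.3]
 [ 1.5 -0. ]
 [ 0.1 -1.4]
 [-0.7 -1.2]
 [-0.4 -0.2]
 [-1.1 -2. ]
 [ 1.  -2. ]
 [-0.2  0.8]
 [ 0.3 -0.6]
 [ 0.1 -0. ]]
handle [0.47662404 0.18721031 0.106     ]
tri [0.47702297 0.18739565 0.10574235] [-0.17651126 -0.02476136 -0.14787817  0.01832687]
[[ 0.345 -0.939 -0.   ]
 [-0.939 -0.345  0.001]
 [-0.001 -0.    -1.   ]]
stand y [0.05245276 0.99862341 0.        ] in tool [-0.9193507  -0.39343683  0.00131884] delta tool cm [-58.58872469 -51.18416587  14.25011674]
```

>>> servo_tool(increments="0 0 0 0.135 1; 0 0 0 0.135 1; 0 0 0 0.135 1; -4.6 -1.5 0 0 1; -4.6 -1.5 0 0 1; -4.6 -1.5 0 0 1; -4.6 -1.5 0 0 1; -4.6 -1.5 0 0 1; -4.6 -1.5 0 0 1; -4.6 -1.5 0 0 1")

```text
time_s: 1.4
eef_pos: [0.3203, -0.2223, 0.2482]
eef_rot: [0.0, -0.688, 0.726, -0.0]
wrist_force: [1.7, 0.1, -0.8]
opening: 0.999
```

>>> servo_tool(increments="-4.6 -1.5 0 0 1; -4.6 -1.5 0 0 1; -4.6 -1.5 0 0 1; -4.6 -1.5 0 0 1; -4.6 -1.5 0 0 1; -4.6 -1.5 0 0 1; -4.6 -1.5 0 0 1; -4.6 -1.5 0 0 1; 0 0 0 0 1")

```text
time_s: 2.52
eef_pos: [0.4597, 0.1399, 0.2479]
eef_rot: [-0.0, -0.69, 0.724, 0.0]
wrist_force: [-0.4, -0.3, -0.8]
opening: 1.002
```

```bash
cat >> h.py <<'E'
def where():
    o=ctrl.get_obs();q=o["eef_rot"];T=R.from_quat([q[1],q[2],q[3],q[0]]);v=np.load("pose.npy")
    c,s=np.cos(v[2]),np.sin(v[2])
    h=np.array([v[0]-.16*c,v[1]-.16*s,.106])
    x=T.as_matrix()[:,0]
    print("t",o["time_s"],"pos",o["eef_pos"],"F",o["wrist_force"].round(2),"op",o["opening"])
    print("handle-TCP tool cm",(T.inv().apply(h-o["eef_pos"])*100).round(2),"yaw need",(np.arctan2(x[1],x[0])-np.arctan2(-c,s)).round(4))
    d=o["eef_pos"]-[v[0],v[1],0.07]; print("TCP in stand rel hinge",(c*d[0]+s*d[1]).round(4),(-s*d[0]+c*d[1]).round(4),d[2].round(4))
    return o,T
def snap(n,f,box=None,k=1):
    import cv2
    im,d=ctrl.camera(n); im=im[:,:,::-1]
    if box: im=im[box[1]:box[3],box[0]:box[2]]
    cv2.imwrite(f"pics/{f}.png",cv2.resize(im,None,fx=k,fy=k,interpolation=cv2.INTER_CUBIC)); return d
E
python3 -c "
from h import *
where();snap('wrist','w1');print(ctrl.get_obs()['q'])"
```

```text
t 2.525 pos [0.45967282 0.13985057 0.24790463] F [-0.41 -0.31 -0.79] op 1.001535264762883
handle-TCP tool cm [-4.81 -1.47 14.19] yaw need 0.0036
TCP in stand rel hinge -0.1744 -0.0482 0.1779
[ 4.47164668e-02 -3.57798543e-02  1.83879383e+00 -2.08458209e-04
  1.33975509e+00  1.66564280e+00]
```

View pics/w1.png

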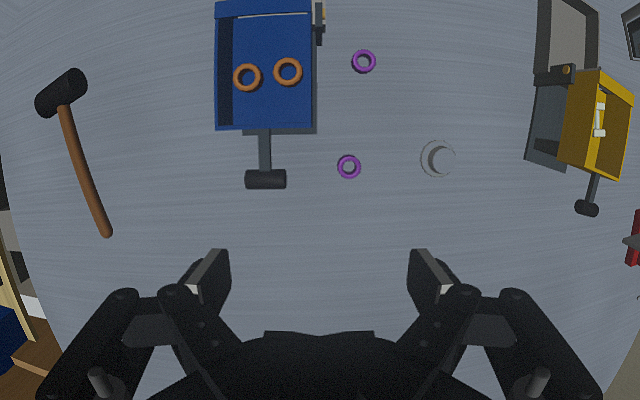

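The wrist view shows the handle at (265,179), behind the blue caddy with both bushings. The low purple rings are at (349,166) and (363,61), well below finger height. I'll centre over the handle and drop part-way.

>>> servo_tool(increments="-2.4 -0.7 0 0 1; -2.4 -0.8 0 0 1; 0 0 3 0 1; 0 0 3 0 1; 0 0 0 0 1")

```text
time_s: 3.2
eef_pos: [0.475, 0.183, 0.186]
eef_rot: [-0.002, -0.688, 0.726, 0.002]
wrist_force: [-0.2, 0.0, 0.1]
opening: 1.0
```

```bash
python3 -c "
from h import *
o,T=where();snap('wrist','w2')
c=ctrl.camera_params('wrist');M=c['tool_from_camera'];v=np.load('pose.npy')
h=np.array([v[0]-.16*np.cos(v[2]),v[1]-.16*np.sin(v[2]),.106])
p=T.inv().apply(h-o['eef_pos']);p=np.linalg.inv(M)@np.r_[p,1];p=p[:3]
th=np.arctan2(np.hypot(p[0],p[1]),p[2]);u=p[:2]/np.hypot(*p[:2])*th*309.707+c['mtx'][:2,2];print('pred px',u)"
```

```text
t 3.2 pos [0.47501765 0.18297925 0.18597596] F [-0.18  0.03  0.08] op 1.000019883913181
handle-TCP tool cm [-0.44 -0.18  8.  ] yaw need -0.0021
TCP in stand rel hinge -0.1614 -0.0043 0.116
pred px [313.96362088 216.32659212]
```

View pics/w2.png

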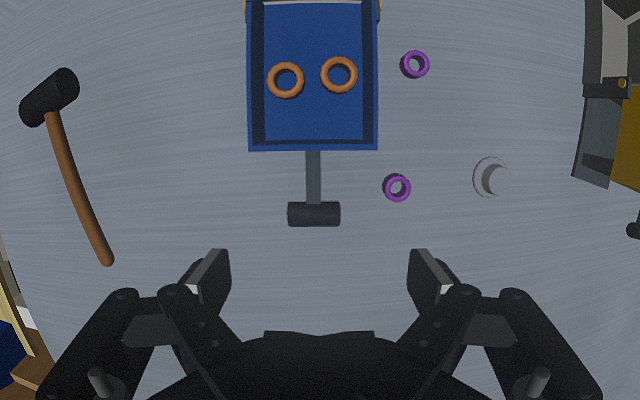

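The handle appears at (314,214) against a predicted (314,216), so the fit agrees. I'll descend.

>>> servo_tool(increments="0 0 0 0 1; 0 0 0 0 1")

```text
time_s: 3.5
eef_pos: [0.4779, 0.1842, 0.1898]
eef_rot: [0.001, -0.688, 0.726, -0.001]
wrist_force: [0.5, 0.8, 0.1]
opening: 0.996
```

```bash
python3 -c "
from h import *
where()"
```

```text
t 3.5 pos [0.47794321 0.18424289 0.18976535] F [0.5  0.75 0.08] op 0.9962608926396165
handle-TCP tool cm [-0.29  0.17  8.38] yaw need -0.0011
TCP in stand rel hinge -0.1585 -0.0029 0.1198
```

>>> servo_tool(increments="-0.3 0.1 2 0 1; 0 0 2 0 1; 0 0 2 0 1; 0 0 1.5 0 1; 0 0 1 0 1; 0 0 0 0 1; 0 0 0 0 1")

```text
time_s: 4.38
eef_pos: [0.4767, 0.1875, 0.1039]
eef_rot: [0.0, -0.688, 0.726, -0.0]
wrist_force: [0.6, -0.5, 0.3]
opening: 0.997
```

```bash
python3 -c "
from h import *
where();snap('wrist','w3');snap('side','s3',(140,130,340,330),3)"
```

```text
t 4.375 pos [0.47674534 0.1875238  0.10389976] F [ 0.59 -0.46  0.31] op 0.9968852903892115
handle-TCP tool cm [ 0.03  0.01 -0.21] yaw need -0.0007
TCP in stand rel hinge -0.1599 0.0003 0.0339
```

View pics/w3.png

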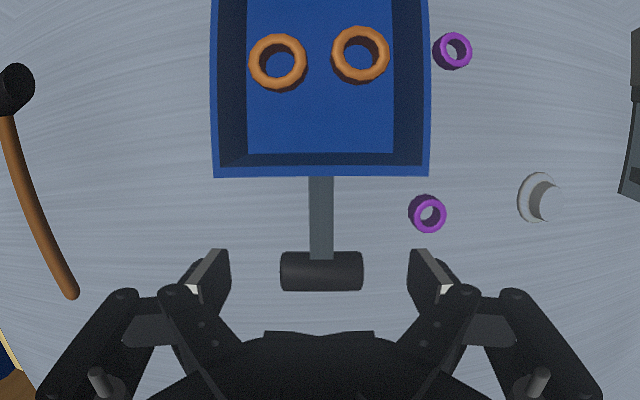

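View pics/s3.png

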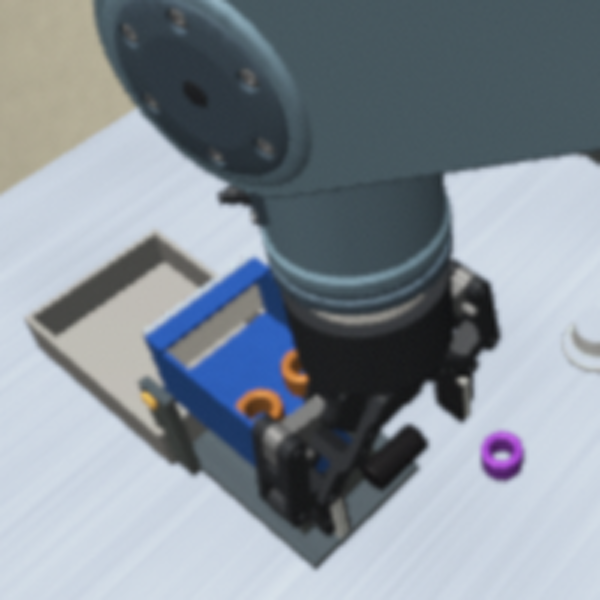

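The handle at (322,271) is centred between the pads at (217,275) and (427,275). I'll close.

>>> servo_tool(increments="0 0 0 0 0; 0 0 0 0 0; 0 0 0 0 0; 0 0 0 0 0; 0 0 0 0 0; 0 0 0 0 0; 0 0 0 0 0; 0 0 0 0 0")

```text
time_s: 5.48
eef_pos: [0.4762, 0.1865, 0.1038]
eef_rot: [-0.001, -0.688, 0.725, -0.001]
wrist_force: [-2.3, -5.3, 6.2]
opening: 0.41
```

```bash
python3 -c "
from h import *
where()
r0=np.array([-.16,.036])
P=lambda t:np.array([r0[0]*np.cos(t)+r0[1]*np.sin(t),-r0[0]*np.sin(t)+r0[1]*np.cos(t)])
for t in np.arange(0,1.01,.1): print(round(t,2),(P(t)*100).round(2),'dy,dz',((P(t)-P(max(t-.1,0)))*-100).round(2))"
```

```text
t 5.475 pos [0.47620641 0.18649714 0.10379617] F [-2.31 -5.29  6.18] op 0.4099861873092093
handle-TCP tool cm [-0.07 -0.04 -0.22] yaw need -0.0002
TCP in stand rel hinge -0.1604 -0.0007 0.0338
0.0 [-16.    3.6] dy,dz [-0. -0.]
0.1 [-15.56   5.18] dy,dz [-0.44 -1.58]
0.2 [-14.97   6.71] dy,dz [-0.59 -1.53]
0.3 [-14.22   8.17] dy,dz [-0.74 -1.46]
0.4 [-13.34   9.55] dy,dz [-0.89 -1.38]
0.5 [-12.32  10.83] dy,dz [-1.02 -1.28]
0.6 [-11.17  12.01] dy,dz [-1.14 -1.18]
0.7 [-9.92 13.06] dy,dz [-1.25 -1.06]
0.8 [-8.56 13.99] dy,dz [-1.35 -0.92]
0.9 [-7.13 14.77] dy,dz [-1.44 -0.79]
1.0 [-5.62 15.41] dy,dz [-1.51 -0.64]
```

The opening of 0.41 is about 35 mm, so the handle is held. I'll tip along the arc to about 0.4 rad.

>>> servo_tool(increments="0 -0.2 -0.8 0 0; 0 -0.24 -0.78 0 0; 0 -0.28 -0.77 0 0; 0 -0.31 -0.76 0 0; 0 -0.35 -0.74 0 0; 0 -0.39 -0.72 0 0; 0 -0.42 -0.7 0 0; 0 -0.46 -0.68 0 0; 0 0 0 0 0; 0 0 0 0 0")

```text
time_s: 6.72
eef_pos: [0.5021, 0.1853, 0.1623]
eef_rot: [-0.001, -0.688, 0.726, 0.0]
wrist_force: [0.3, -5.2, -5.5]
opening: 0.409
```

```bash
cat >> h.py <<'E'
def ang():
    o,T=where();v=np.load("pose.npy");c,s=np.cos(v[2]),np.sin(v[2])
    d=o["eef_pos"]+[0,0,.002]-[v[0],v[1],.07];x=c*d[0]+s*d[1];z=d[2]
    print("angle",np.arctan2(.036,.16)*-1+np.arctan2(z,-x),"radius",np.hypot(x,z),"nominal",np.hypot(.16,.036))
E
python3 -c "
from h import *
ang();snap('scene','sc4',(380,60,540,290),2.6);snap('wrist','w4')"
```

```text
t 6.725 pos [0.50208276 0.18533326 0.16229694] F [ 0.29 -5.22 -5.49] op 0.40903580735865397
handle-TCP tool cm [-0.06  2.54  5.63] yaw need -0.0011
TCP in stand rel hinge -0.1345 -0.0005 0.0923
angle 0.39022172565430446 radius 0.16424436659754663 nominal 0.164
```

View pics/sc4.png

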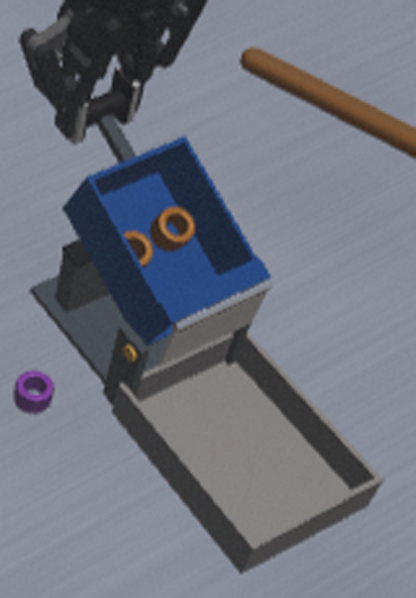

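View pics/w4.png

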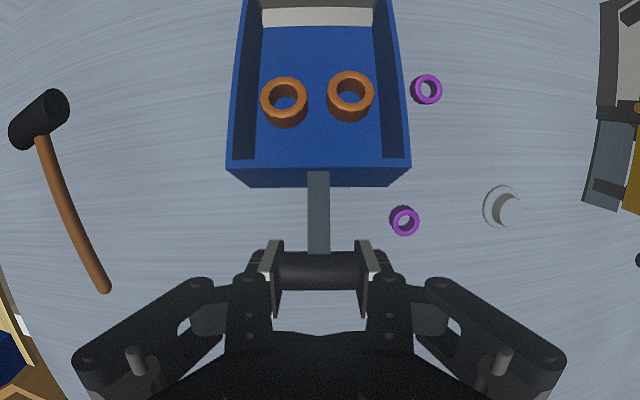

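The caddy is at 0.39 rad on the nominal radius, and the bushings at wrist (284,100) and (350,95) haven't slid yet. I'll continue slowly to about 0.62.

>>> servo_tool(increments="0 -0.49 -0.65 0 0; 0 -0.52 -0.63 0 0; 0 -0.56 -0.6 0 0; 0 -0.58 -0.58 0 0; 0 -0.3 -0.27 0 0; 0 0 0 0 0; 0 0 0 0 0; 0 0 0 0 0")

```text
time_s: 7.82
eef_pos: [0.5267, 0.1842, 0.1899]
eef_rot: [-0.001, -0.688, 0.726, 0.0]
wrist_force: [-0.6, -5.5, -4.7]
opening: 0.407
```

```bash
python3 -c "
from h import *
ang();snap('scene','sc5',(380,60,540,290),2.6);snap('wrist','w5')"
```

```text
t 7.825 pos [0.5267466  0.1842316  0.18994609] F [-0.58 -5.48 -4.71] op 0.4068500668990117
handle-TCP tool cm [-0.04  5.01  8.4 ] yaw need -0.0009
TCP in stand rel hinge -0.1098 -0.0003 0.1199
angle 0.6164913827964259 radius 0.1640875918233395 nominal 0.164
```

View pics/sc5.png

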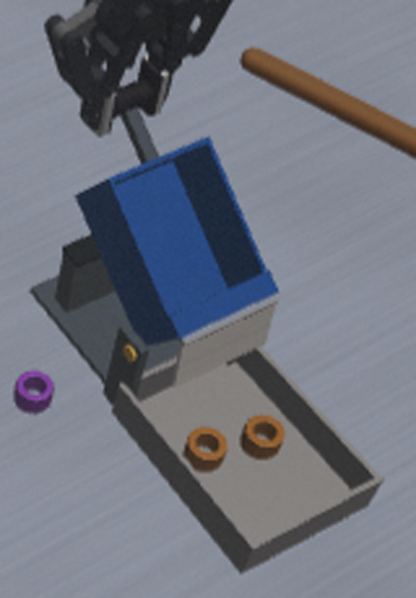

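View pics/w5.png

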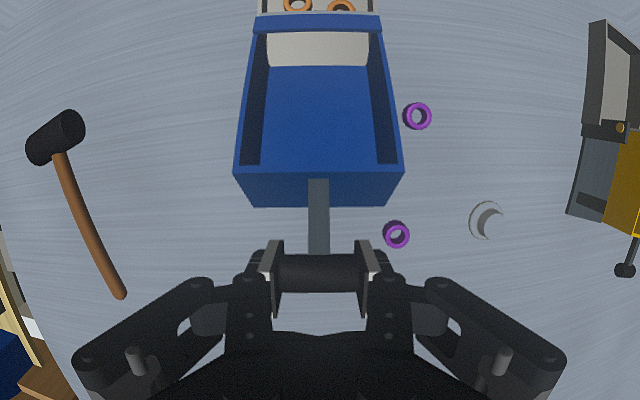

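The caddy is empty, and both bushings stand in the tray at scene crop (207,448) and (263,436). I'll lower it along the same arc.

>>> servo_tool(increments="0 0.3 0.27 0 0; 0 0.58 0.58 0 0; 0 0.56 0.6 0 0; 0 0.52 0.63 0 0; 0 0.49 0.65 0 0; 0 0.46 0.68 0 0; 0 0.42 0.7 0 0; 0 0.39 0.72 0 0; 0 0.35 0.74 0 0; 0 0.31 0.76 0 0")

```text
time_s: 9.18
eef_pos: [0.4839, 0.1862, 0.1278]
eef_rot: [-0.0, -0.688, 0.726, -0.001]
wrist_force: [-4.4, -8.4, 2.8]
opening: 0.406
```

>>> servo_tool(increments="0 0.28 0.77 0 0; 0 0.24 0.78 0 0; 0 0.2 0.7 0 0; 0 0 0 0 0; 0 0 0 0 0; 0 0 0 0 0")

```text
time_s: 9.93
eef_pos: [0.4768, 0.1865, 0.1056]
eef_rot: [-0.0, -0.688, 0.726, -0.001]
wrist_force: [-4.0, -9.8, 4.9]
opening: 0.405
```

```bash
python3 -c "
from h import *
ang()"
```

```text
t 9.925 pos [0.47682094 0.18653093 0.1055602 ] F [-3.95 -9.78  4.92] op 0.4052118754403092
handle-TCP tool cm [-0.07  0.02 -0.04] yaw need -0.0003
TCP in stand rel hinge -0.1598 -0.0007 0.0356
angle 0.009585183559546268 radius 0.16412342629781684 nominal 0.164
```

The caddy is essentially on its rest. I'll open and rise.

>>> servo_tool(increments="0 0 0.1 0 0.6; 0 0 0 0 1; 0 0 0 0 1; 0 0 0 0 1; 0 0 0 0 1; 0 0 0 0 1; 0 0 0 0 1; 0 0 0 0 1")

```text
time_s: 10.92
eef_pos: [0.4762, 0.1874, 0.1033]
eef_rot: [-0.0, -0.688, 0.726, 0.0]
wrist_force: [-0.7, -0.4, 0.5]
opening: 1.003
```

>>> servo_tool(increments="0 0 -1 0 1; 0 0 -2 0 1; 0 0 -3 0 1; 0 0 -3 0 1; 0 0 -3 0 1; 0 0 -3 0 1; 0 0 0 0 1; 0 0 0 0 1")

```text
time_s: 11.92
eef_pos: [0.4758, 0.1874, 0.2529]
eef_rot: [-0.0, -0.688, 0.726, 0.0]
wrist_force: [0.2, -0.7, -0.5]
opening: 0.996
```

```bash
python3 -c "
from h import *
where();snap('scene','sc6');snap('side','s6',(140,180,300,330),4);snap('scene','sc6b',(380,60,540,290),2.6);snap('wrist','w6')"
```

```text
t 11.925 pos [0.47583338 0.18738736 0.25285225] F [ 0.2  -0.71 -0.45] op 0.99642682012971
handle-TCP tool cm [ 1.000e-02 -9.000e-02  1.469e+01] yaw need -0.0007
TCP in stand rel hinge -0.1608 0.0001 0.1829
```

View pics/sc6b.png

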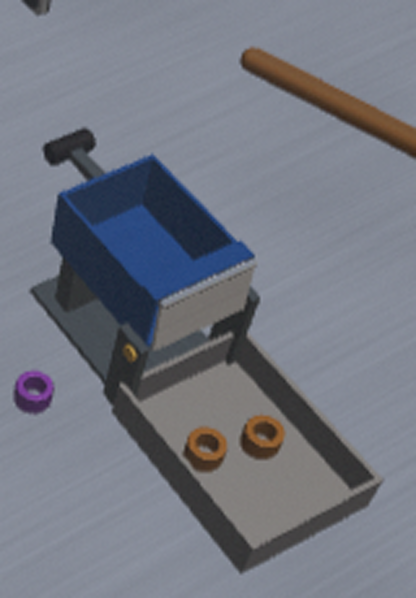

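View pics/w6.png

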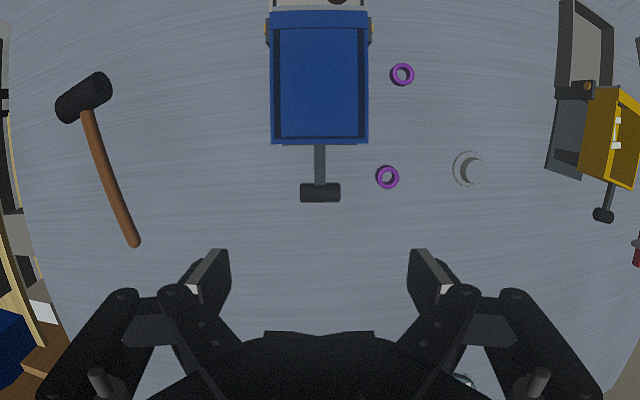

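View pics/s6.png

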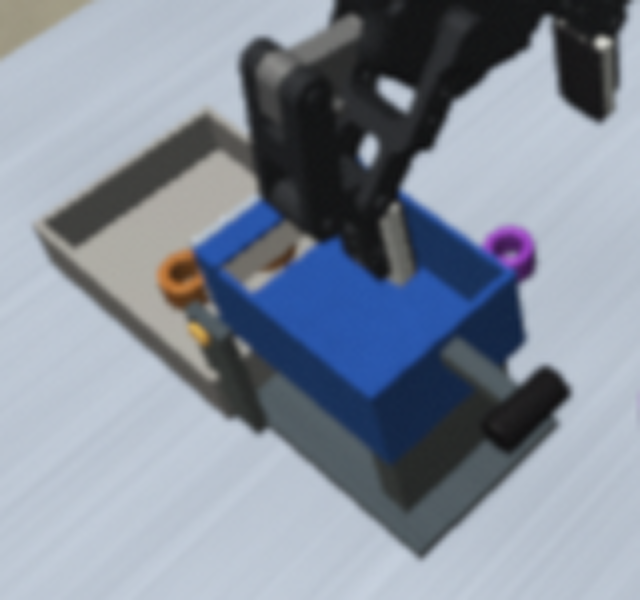

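The caddy is level, with its handle back at its starting pixel and the flap shut. Both bushings rest in the tray, unmoved since the earlier picture at crop (207,448) and (263,436). The gripper is clear and the yellow caddy is untouched.

```bash
python3 -c "
from bench import ctrl
print(ctrl.hand_in())"
```

```text
the job is handed in; nothing more can be done
None
```

I gripped the blue caddy's handle and tipped it to about 0.62 rad, and both bronze bushings slid out into the catch tray. I then lowered the caddy back onto its rest, let go and rose clear. I handed the job in at about 12 s; it reports no verdict.

- **Caddy:** by the arm's own position it was within 0.01 rad of level before I let go. In the last pictures the handle is back at its starting pixel and the flap is shut.
- **Bushings:** both stand in the tray at the same pixels in two pictures about 4 s apart, so they are at rest.
- **Gripper and yellow caddy:** the gripper is about 15 cm above the handle with forces below 1 N. The yellow caddy was never touched and looks unchanged.
- **Disagreements:** nothing failed. The stand-pose fit had pixel errors up to about 2 px at the tray corners, and tool tracking wobbled by 2–3 mm, neither of which mattered.

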